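# Read a cartridge's data plate with the sloping trigger plunger

### The arm

A 6-joint arm with a two-finger parallel gripper is mounted at the origin on the work surface. World frame = base frame: x ahead of the robot, y to its left, z up, the work surface at z = 0. Lengths are in mm, angles in rad, forces in N, time in s.
With the tool pointing down it reaches from about 350 to 875 mm from the base axis. Payload 4.2 kg.
Tool frame: the origin (TCP) lies on the mounting face of the last link; the fingertips stand 173 mm ahead of it and the grasp point (between the pads) lies 155 mm ahead of it; z points along the fingers, y is the line along which they close (so a half turn about z gives the same grasp; the last joint's range is limited). The gripper opens to 85 mm and grips with 20 to 120 N. Pads are 22 mm wide; open, the fingers measure 114 mm over their backs; the gripper's body (76 mm by 85 mm) begins 54 mm behind the grasp point. The pads swing forward as they close: fully open they stand 13 mm farther back than shut.
Start: joints at [-0.891, 0.385, 0.008, 0, -1.194, -0.259], TCP at [255.32, -570.449, 404.712] pointing down, gripper open.
Joint ranges: [-3.14, 3.14], [-1.21, 2.06], [-1.07, 1.41], [-3.16, 2.05], [-2.99, -0.16], [-3.1, 3.1]. Speed limits (rad/s): [2.79, 2.79, 3.14, 3.14, 3.14, 3.14].

### API

Orientations are given as a unit quaternion [x, y, z, w].
In Python, from bench import arm gives the robot as it stands. The module is installed in compiled form; this text tells all that it offers.
- The arm moves only by the tool move_arm, never from a script. Its arguments are lists of equal length, an entry for each row: "fingers": the finger opening in mm, from 0 to 85.4; "travel": the shift along the tool's x, y, z in mm, a list of three; "dr": the turn, a rotation vector about the tool's x, y, z in rad, a list of three. A call has 1 to 10 rows; each row is the pose to reach, as a shift and turn from the pose commanded when the call began, along the tool's axes at that moment; what a row does not reach only later rows make up. A row lasts 1/10 s, in which the tool goes at most 50 mm and 8.59 degrees, less where a joint would pass 70% of its speed; a pose out of reach is approached as far as the arm can. A call with a gripper value outside its range is refused whole. The fingers move at their own pace and stop on an object; the grip force is fixed at half the most. Time passes only in rows, so rows that repeat a pose let the fingers close. It gives the time, the measured TCP pose, the force, the opening and the grip force at its end, in the units of the state.
- arm.read_state(): the state, without advancing time (a new reading comes with each control period).
- arm.get_image(name): name is "scene" or "top" or "wrist"; returns the picture (480x640x3 uint8, red, green, blue); there is no depth.
- arm.camera_model(name): a dict with "intrinsics" (3x3 intrinsics, pixels), "k1" (the pictures are not rectified: a ray, as slopes to the right and down, at radius r is drawn at 1 + k1 r^2 times it, then the intrinsics apply), "pose" (4x4, takes a point from camera to world coordinates). Camera axes: x right, y up, looking along -z (the intrinsics and any distortion apply to the point x, -y, -z); pixel columns grow to the right and rows downward; lengths in mm; the calibration is good to about 2 mm. A picture is of the moment at which its call begins: read the wrist's pose just before it. camera_model takes no time and is no camera call; for the wrist camera it gives the pose at the moment of the call.
- arm.job_done(): hands the job in; it is judged then, once.
The state is a dict: "clock": time; "joints": joint angles; "joint_vel": joint speeds; "joint_efforts": joint torques, N m; "position": TCP position; "ee_rot": TCP orientation; "contact_force": force on the tool from outside, world axes, zero at the start; "wrist_torque": the same for the moment, N m; "gripper_width": finger opening in mm; "grasp_force": force on a finger pad.
Only numpy, scipy, OpenCV 4.12 (cv2) and the standard library are available. Lean on these libraries where they do the work, as an engineer would, in place of code of your own. Each camera call takes 0.05 s, during which the arm holds its last target. There are 200 camera calls.

### The job

First turn the cartridge on its round pad so that its data plate squarely faces the reader's window, and leave it standing upright in the middle of the pad. Then push the trigger box's sloping spring plunger all the way down until you feel its stop, keep it there for a full second without forcing it (45 N at the very most), and let it spring back out. Disturb nothing else on the bench.

Things in the scene. Friction and masses are not known exactly. Their poses are not given: they have to be found in the camera images.
- station: fixed reading station: grey base plate 190 (x) by 100 (y) by 8 mm, a black round pad near its -x end and a grey reader block (60 by 90 mm, top 75 mm above the bench) at its +x end. Origin under the plate's centre, on the bench; +x points from the pad to the reader block; yaw varies
- pad (a point): centre of the top of the round pad (80 mm across), 14 mm above the bench, 65 mm in front of the reader's window; axes as the station
- window (a point): centre of the dark reader window on the block's face that looks at the pad (along the station's -x), 50 mm above the bench; axes as the station
- cartridge: loose upright aluminium cylinder on the pad: 52 mm diameter, 126 mm high, about 0.35 kg. Origin at the centre of its underside, z up, +x towards its data plate. Its side is clear to grip from 75 to 118 mm above its underside. A dark ridge 5 mm high on the lid runs from the axis towards the plate side and shows the plate's direction from above
- plate (a point): centre of the outer face of the cartridge's only data plate (dark frame with pale face, 26 mm wide, 44 mm tall, stands 3 mm proud), 28.7 mm from the cartridge's axis, 50 mm above its underside; x points out of the plate
- trigger: fixed trigger box: grey base 125 (x) by 90 (y) by 45 mm with a sloping block and a steel barrel 42 mm across on top. Origin on the bench under the base (its centre 5 mm to -x of the origin). The plunger's axis leans 30 degrees (0.524 rad) from vertical towards the box's +x; yaw varies
- head (a point): centre of the flat top of the plunger's black mushroom head, 36 mm in diameter, 11 mm thick, about 102 mm above the bench when out; z points outward along the plunger's axis (up and towards the box's +x), y is level
- plunger (a joint): how far the spring plunger is pressed along its axis, m; 0 fully out. Its inner hard stop is set differently each time, 8 to 17 mm in, and can only be felt: the spring alone pushes back with 3.5 N at first, 8 N at most at the stop; then the force climbs steeply. Springs out by itself. Pushing with 11 to 20 N holds it firmly on the stop; above 45 N damages it
- tape: bystander: roll of red tape lying flat, 68 mm across, 19 mm high
- tin: bystander: flat round blue tin, 72 mm across, 19 mm high
- carabiner: bystander: aluminium carabiner lying flat, about 115 by 60 mm, 18 mm high
- rivets: bystander: small open grey tray, 110 by 80 by 35 mm
- grease: bystander: grease jar, 60 mm across, 85 mm high
- driver: bystander: screwdriver lying flat, about 200 mm long
- pliers: bystander: pliers lying flat, about 160 mm long, 16 mm high
Not all that is in view belongs to the job. Of the things like the cartridge, leave any that is orange or pink; of the rest the larger one is meant.

How it is judged (in metres and radians):
On the way, in this order (a step that is already met when the one before it is completed fails the run):
1. the cartridge stands let go on the pad with its data plate facing the window (angle between the x axis of plate and the x axis of window, either way round below 0.2 rad and horizontal distance between plate and window below 0.055 m and horizontal distance between cartridge and pad below 0.015 m and z of cartridge in the frame of pad below 0.003 m and angle between cartridge's own z axis and vertical below 0.08 rad and contact force between the fingers and cartridge below 0.1 N), for 0.2 s.
2. the plunger is down on its inner stop (within 1.5 mm) for a while, the plate still facing the window (angle between the x axis of plate and the x axis of window, either way round below 0.2 rad and horizontal distance between plate and window below 0.055 m and horizontal distance between cartridge and pad below 0.015 m and z of cartridge in the frame of pad below 0.003 m and angle between cartridge's own z axis and vertical below 0.08 rad and distance between plunger_c0 and inner_stop_c0 below 0.032 m), for 0.6 s.
At the end, for the whole second after the job is handed in: The cartridge stands still and upright (within 0.08 rad) on the pad, its axis within 15 mm of the pad's centre, its data plate facing the window within 0.2 rad (11 degrees); the plunger is back out (within 2 mm) (angle between the x axis of plate and the x axis of window, either way round below 0.2 rad and horizontal distance between plate and window below 0.055 m and horizontal distance between cartridge and pad below 0.015 m and z of cartridge in the frame of pad below 0.003 m and angle between cartridge's own z axis and vertical below 0.08 rad and linear speed of cartridge below 0.02 m/s and value of joint plunger below 0.002 m); the robot touches nothing.
It fails at once if a bystander is moved by more than 20 mm (distance of any of tape, tin, carabiner, rivets, grease, driver, pliers from where it was at the start of the episode above 0.02 m).
It fails at once if the cartridge is tipped over (more than 0.5 rad) (angle between cartridge's own z axis and vertical above 0.5 rad).
It fails at once if the plunger is pushed with more than 45 N (contact force between any of the fingers, the arm and plunger above 45 N).
It also fails if it takes over 64 s, if anything falls off the work surface, if the arm or the gripper's body presses on something with over 40 N, if the wrist force passes 120 N, or if a joint passes its speed limit or range.

## Working session

There is one attempt and no reset: what is moved stays moved. The work goes in short steps, Python scripts to look and compute and a tool call to move; the robot and the scene stay as the last step left them, time stands still between calls to the robot, and variables do not carry over. Pictures are saved under pics/ and viewed, at most 10 in all, crops included, and the job is handed in when it is done.

Besides the shell and the picture viewer there is one more tool, called after ">>>" as name(argument=value, ...) on one line, values as JSON. move_arm: Moves the arm, as the interface text tells. Its arguments: {"type":"object","properties":{"fingers":{"type":"array","items":{"type":"number"}},"travel":{"type":"array","items":{"type":"array","items":{"type":"number"}}},"dr":{"type":"array","items":{"type":"array","items":{"type":"number"}}}},"required":["fingers","travel","dr"]}

```bash
mkdir -p pics; cat > h.py <<'E'
import numpy as np, cv2
from bench import arm
from scipy.spatial.transform import Rotation as R
def snap(name,fn):
    m=arm.camera_model(name); im=arm.get_image(name)
    cv2.imwrite('pics/'+fn+'.png',im[:,:,::-1]); np.save('pics/'+fn+'.npy',im)
    np.savez('pics/'+fn+'_m.npz',K=m['intrinsics'],k1=m['k1'],P=m['pose']); return im,m
def load(fn):
    z=np.load('pics/'+fn+'_m.npz'); return np.load('pics/'+fn+'.npy'),dict(intrinsics=z['K'],k1=float(z['k1']),pose=z['P'])
def ray(m,uv):
    K=np.array(m['intrinsics']);uv=np.atleast_2d(uv).astype(float)
    p=cv2.undistortPoints(uv[:,None],K,np.array([m['k1'],0,0,0.]))[:,0]
    # forward model 1+k1 r^2 with cv2
    d=np.c_[p[:,0],-p[:,1],-np.ones(len(p))]
    P=np.array(m['pose']); return P[:3,3],d@P[:3,:3].T
def onz(m,uv,z):
    o,d=ray(m,uv); return o+d*((z-o[2])/d[:,2])[:,None]
def proj(m,X):
    P=np.array(m['pose']);c=(np.atleast_2d(X)-P[:3,3])@P[:3,:3]
    x=c[:,0]/-c[:,2];y=-c[:,1]/-c[:,2];s=1+m['k1']*(x*x+y*y);K=np.array(m['intrinsics'])
    return np.c_[K[0,0]*x*s+K[0,2],K[1,1]*y*s+K[1,2]]
E
python3 - <<'E'
from h import *
for n in('scene','top'):
    im,m=snap(n,n+'0'); print(n,np.round(m['pose'],3).tolist(),m['k1'])
print(arm.read_state())
E
```

```text
scene [[-0.295, -0.802, 0.52, 1216.914], [0.955, -0.249, 0.158, 192.914], [0.003, 0.543, 0.84, 1078.79], [0.0, 0.0, 0.0, 1.0]] -0.043114439744207735
top [[0.017, 0.987, -0.162, 420.715], [-1.0, 0.015, -0.014, -12.141], [-0.012, 0.162, 0.987, 1150.839], [0.0, 0.0, 0.0, 1.0]] 0.02271764048335527
{'clock': 0.1, 'joints': array([-8.91412931e-01,  3.85491504e-01,  6.77914637e-03, -4.45047919e-04,
       -1.19400440e+00, -2.58579183e-01]), 'joint_vel': array([ 0.00053757, -0.00164862,  0.0007854 ,  0.00300917,  0.00081978,
       -0.00052571]), 'joint_efforts': array([-4.96309895e-04, -3.93319094e+01,  1.88929027e+01,  4.19796333e+00,
       -2.59485561e-03,  7.09720837e-06]), 'position': array([ 255.25944832, -570.30493144,  403.72851683]), 'ee_rot': array([-2.08772790e-01,  9.77963679e-01,  9.50024956e-04, -2.49493010e-04]), 'contact_force': array([0.13378875, 0.32803552, 0.24952632]), 'wrist_torque': array([ 0.01983709, -0.0804969 , -0.09163031]), 'grasp_force': 0.0, 'gripper_width': 85.26018694224277}
```

View pics/top0.png

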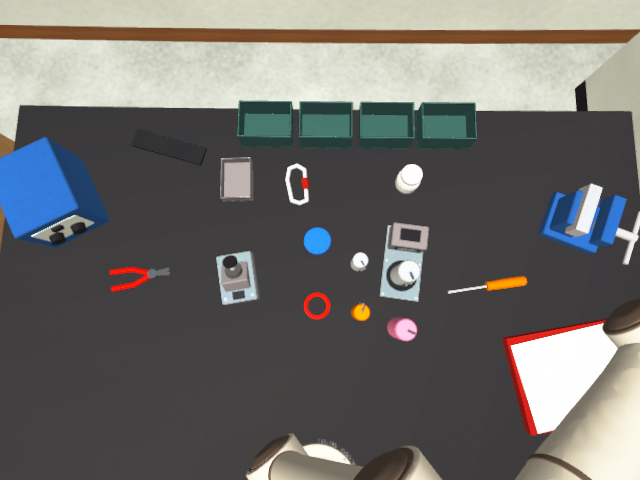

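View pics/scene0.png

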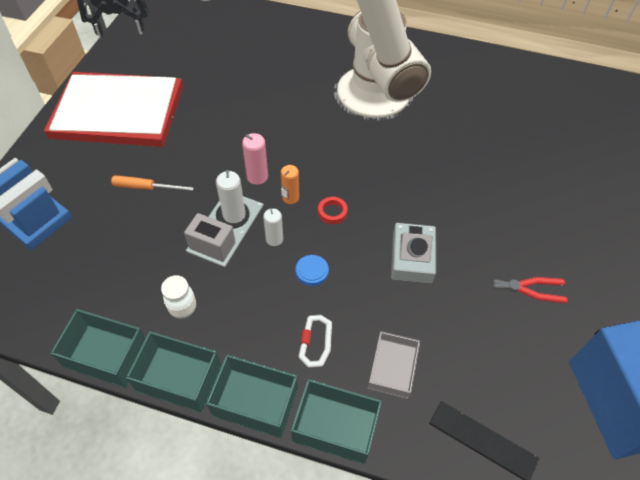

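The top view shows the station near (403,262), with the white cartridge on its pad at about (406,272) and the reader at (410,236). The trigger box is at (237,277). I'll enlarge both from each view.

```bash
python3 - <<'E'
from h import *
t=cv2.imread('pics/top0.png');s=cv2.imread('pics/scene0.png')
def c(i,x,y,w,h): return cv2.resize(i[y:y+h,x:x+w],(400,300),interpolation=cv2.INTER_CUBIC)
a=np.hstack([c(t,345,215,120,90),c(s,165,160,120,90)])
b=np.hstack([c(t,190,240,100,75),c(s,365,210,100,75)])
cv2.imwrite('pics/c1.png',np.vstack([a,b]))
E
```

```text
(no output)
```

View pics/c1.png

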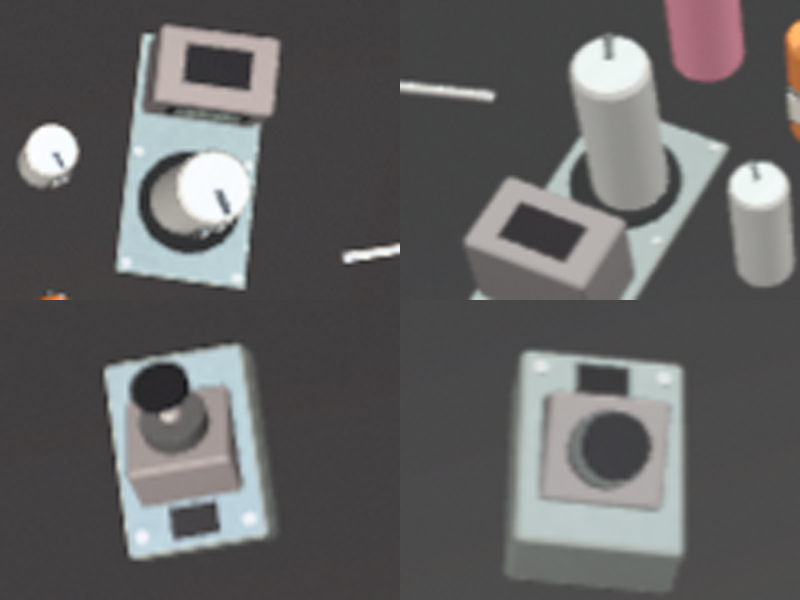

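```bash
cat > m1.py <<'E'
from h import *
t,mt=load('top0');s,ms=load('scene0')
T1=lambda a:np.array(a)/(400/120)+[345,215]-.35; S1=lambda a:(np.array(a)-[400,0])/(400/120)+[165,160]-.35
T2=lambda a:(np.array(a)-[0,300])/4+[190,240]-.37; S2=lambda a:(np.array(a)-[400,300])/4+[365,210]-.37
f=lambda n,x:print(n,np.round(x,1).tolist())
f('plate top view',onz(mt,T1([[142,34],[118,270],[245,288],[127,150]]),8))
f('plate sc br',onz(ms,S1([[728,147]]),8))
f('pad T',onz(mt,T1([[190,202]]),14)); f('pad S',onz(ms,S1([[626,180]]),14))
f('blocktop T',onz(mt,T1([[165,26],[279,40],[273,116],[154,103]]),75))
f('blocktop S',onz(ms,S1([[508,178],[632,222],[595,299],[467,243]]),75))
f('lid T',onz(mt,T1([[213,189]]),140)); f('lid S',onz(ms,S1([[611,67]]),140))
f('ridge T',onz(mt,T1([[216,190],[229,213]]),145)); f('ridge S',onz(ms,S1([[609,36],[609,60]]),145))
f('base T',onz(mt,T2([[105,368],[242,345],[268,545],[130,558]]),45))
f('base S',onz(ms,S2([[522,352],[684,366],[683,552],[508,543]]),45))
f('head T',onz(mt,T2([[160,388]]),102)); f('head S',onz(ms,S2([[617,446]]),102))
E
python3 m1.py
```

```text
plate top view [[648.9, -179.5, 8.0], [461.8, -159.2, 8.0], [449.7, -257.1, 8.0], [555.6, -166.9, 8.0]]
plate sc br [[464.6, -152.9, 8.0]]
pad T [[515.0, -214.6, 14.0]]
pad S [[517.1, -209.0, 14.0]]
blocktop T [[641.9, -187.0, 75.0], [632.4, -271.9, 75.0], [574.8, -266.1, 75.0], [583.2, -178.1, 75.0]]
blocktop S [[578.7, -260.8, 75.0], [587.5, -169.9, 75.0], [649.8, -170.6, 75.0], [634.4, -265.3, 75.0]]
lid T [[513.8, -208.2, 140.0]]
lid S [[519.0, -203.6, 140.0]]
ridge T [[512.7, -209.3, 145.0], [497.0, -217.9, 145.0]]
ridge S [[499.0, -212.3, 145.0], [517.7, -204.8, 145.0]]
base T [[552.4, 263.3, 45.0], [568.6, 176.5, 45.0], [442.3, 154.8, 45.0], [432.9, 241.0, 45.0]]
base S [[452.8, 158.3, 45.0], [435.3, 246.6, 45.0], [554.4, 267.8, 45.0], [576.5, 178.2, 45.0]]
head T [[534.0, 215.2, 102.0]]
head S [[538.5, 219.8, 102.0]]
```

>>> move_arm(fingers=[72,72,72,72,72,72,72,72,72,72], travel=[[-40,23,0],[-83,48,0],[-126,73,0],[-168,98,0],[-211,123,0],[-254,148,0],[-297,173,0],[-340,198,0],[-387,225,0],[-387,225,0]], dr=[[0,0,0],[0,0,0],[0,0,0],[0,0,0],[0,0,0],[0,0,0],[0,0,0],[0,0,0],[0,0,0],[0,0,0]])

```text
clock: 1.1
position: [519.2, -203.2, 404.1]
ee_rot: [-0.212, 0.977, 0.0, 0.0]
contact_force: [-0.2, -0.7, 0.4]
gripper_width: 72.2
grasp_force: 0.0
```

```bash
python3 - <<'E'
from h import *
im,m=snap('wrist','w1'); s=arm.read_state(); print(s['position'],s['ee_rot'],s['joints'],s['clock']);print(np.round(m['pose'],3).tolist(),m['k1'],m['intrinsics'])
E
```

```text
[ 518.26618914 -204.36356833  404.0365235 ] [-2.11063750e-01  9.77472192e-01  3.00051565e-04 -3.43020036e-04] [-8.47610975e-02  2.70208955e-01 -1.61801800e-01 -4.10254512e-04
 -1.13961739e+00 -1.06053737e+00] 1.15
[[-0.415, -0.874, -0.252, 455.851], [0.91, -0.399, -0.115, -232.338], [-0.0, -0.277, 0.961, 373.079], [0.0, 0.0, 0.0, 1.0]] -0.005278968479589891 [[404.63513034   0.         331.2744588 ]
 [  0.         404.63513034 243.46553634]
 [  0.           0.           1.        ]]
```

View pics/w1.png

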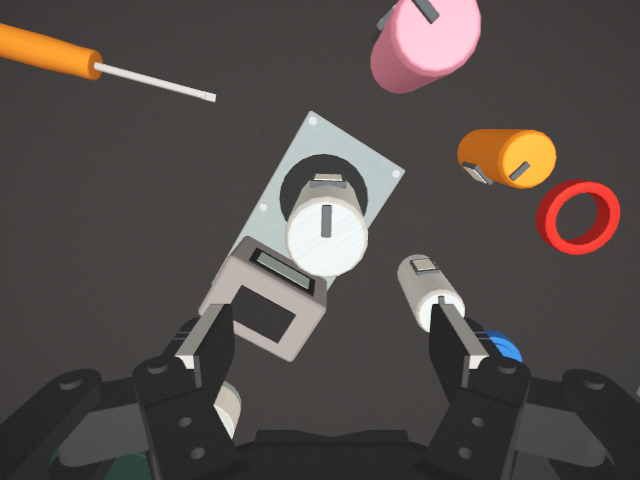

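The wrist view shows the lid at (327,236). Its ridge points up to (326,205), towards the plate at (328,180). The pad is around (324,197), and the near station corners are at (311,111) and (405,171).

```bash
cat > m2.py <<'E'
from h import *
import sys
fn=sys.argv[1]; im,m=load(fn); hsv=cv2.cvtColor(im,cv2.COLOR_RGB2HSV)
g=cv2.cvtColor(im,cv2.COLOR_RGB2GRAY)
def comp(mask,seed):
    mask=cv2.morphologyEx(mask.astype(np.uint8),cv2.MORPH_OPEN,np.ones((3,3)))
    n,l=cv2.connectedComponents(mask); k=l[seed[1],seed[0]]
    c,_=cv2.findContours((l==k).astype(np.uint8),cv2.RETR_EXTERNAL,cv2.CHAIN_APPROX_NONE)
    return max(c,key=cv2.contourArea)[:,0]
def circ(P):
    A=np.c_[2*P[:,:2],np.ones(len(P))];b=(P[:,:2]**2).sum(1)
    for _ in range(3):
        s=np.linalg.lstsq(A,b,rcond=None)[0];r=np.sqrt(s[2]+s[0]**2+s[1]**2)
        e=abs(np.hypot(*(P[:,:2]-s[:2]).T)-r);k=e<max(1,2*np.median(e));P,A,b=P[k],A[k],b[k]
    return s[:2],r
lid=comp(g>205,(310,225)); print('lid',circ(onz(m,lid,140)),lid.min(0),lid.max(0))
E
python3 m2.py w1
python3 - <<'E'
import sys; sys.path.insert(0,'.')
import os; os.chdir('.')
from h import *
im,m=load('w1')
c=cv2.resize(im[100:310,190:470],(800,600),interpolation=cv2.INTER_CUBIC)
cv2.imwrite('pics/c2.png',c[:,:,::-1])
E
```

```text
lid (array([ 514.72979113, -208.32302951]), np.float64(23.732670454239013)) [288 197] [366 276]
```

View pics/c2.png

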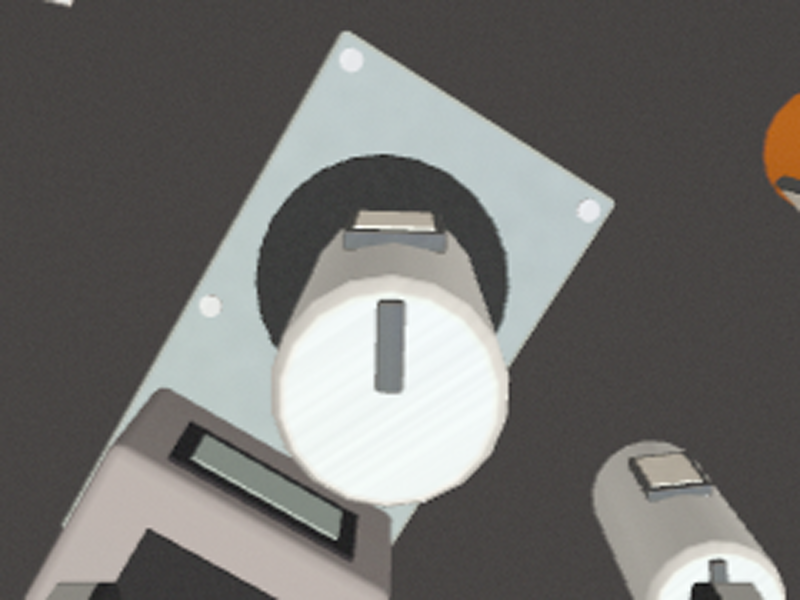

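```bash
python3 - <<'E'
from h import *
im,m=load('w1'); C=lambda a:np.array(a,float)/(800/280)+[190,100]-.32
P=onz(m,C([[257,275],[290,202],[325,168],[383,154],[440,167],[480,205],[508,285],[262,315],[502,330]]),14)
A=np.c_[2*P[:,:2],np.ones(len(P))];s=np.linalg.lstsq(A,(P[:,:2]**2).sum(1),rcond=None)[0];print('pad',s[:2],np.sqrt(s[2]+s[0]**2+s[1]**2))
e=onz(m,C([[343,30],[614,204],[65,520],[395,545]]),8);print(e)
for a,b in((0,2),(1,3)): print(np.degrees(np.arctan2(*(e[b]-e[a])[[1,0]])))
print(np.degrees(np.arctan2(*(e[1]-e[0])[[1,0]]))-90)
r=onz(m,C([[391,300],[389,392]]),145);print(r,np.degrees(np.arctan2(*(r[0]-r[1])[[1,0]])))
s=arm.read_state();print(s['position'],R.from_quat(s['ee_rot']).as_matrix().round(4))
E
```

```text
pad [ 515.19878978 -212.47376143] 39.52964782140272
[[ 450.9028548  -254.91990283    8.        ]
 [ 463.10374342 -157.06045498    8.        ]
 [ 634.07852727 -277.1568226     8.        ]
 [ 596.0383589  -171.93922684    8.        ]]
-6.921648606500962
-6.386279012771936
-7.106831993699231
[[ 495.76847704 -217.10146004  145.        ]
 [ 513.28449542 -209.62504138  145.        ]] -156.88560010349826
[ 518.26618914 -204.36356833  404.0365235 ] [[-9.109e-01 -4.126e-01 -8.000e-04]
 [-4.126e-01  9.109e-01  4.000e-04]
 [ 5.000e-04  7.000e-04 -1.000e+00]]
```

>>> move_arm(fingers=[72,72,72,72,72,72,72], travel=[[5,-2,20],[5,-2,45],[5,-2,70],[5,-2,95],[5,-2,120],[5,-2,141],[5,-2,141]], dr=[[0,0,0],[0,0,0],[0,0,0],[0,0,0],[0,0,0],[0,0,0],[0,0,0]])

```text
clock: 1.85
position: [511.0, -211.7, 260.6]
ee_rot: [-0.208, 0.978, 0.002, -0.004]
contact_force: [-1.6, -0.3, 1.1]
gripper_width: 72.0
grasp_force: 0.0
```

>>> move_arm(fingers=[60,56,53,50,48,48,48,48], travel=[[0,0,0],[0,0,0],[0,0,0],[0,0,0],[0,0,0],[0,0,0],[0,0,0],[0,0,0]], dr=[[0,0,0],[0,0,0],[0,0,0],[0,0,0],[0,0,0],[0,0,0],[0,0,0],[0,0,0]])

```text
clock: 2.65
position: [513.1, -210.7, 265.4]
ee_rot: [-0.209, 0.978, -0.0, 0.001]
contact_force: [-1.4, 1.5, 5.2]
gripper_width: 50.7
grasp_force: 61.1
```

>>> move_arm(fingers=[48,48,48,48,48,48,48,48,48,48], travel=[[0,0,-2],[0,0,-3],[0,0,-3],[0,0,-3],[0,0,-3],[0,0,-3],[0,0,-3],[0,0,-3],[0,0,-3],[0,0,-3]], dr=[[0,0,0],[0,0,0],[0,0,-0.08],[0,0,-0.2],[0,0,-0.33],[0,0,-0.46],[0,0,-0.59],[0,0,-0.72],[0,0,-0.85],[0,0,-0.98]])

```text
clock: 3.65
position: [512.7, -210.9, 266.1]
ee_rot: [-0.646, 0.763, 0.0, -0.0]
contact_force: [0.1, -0.8, -3.2]
gripper_width: 50.7
grasp_force: 62.7
```

>>> move_arm(fingers=[48,48,48,48,48,48,48,48,48,48], travel=[[0,0,0],[0,0,0],[0,0,0],[0,0,0],[0,0,0],[0,0,0],[0,0,0],[0,0,0],[0,0,0],[0,0,0]], dr=[[0,0,-0.13],[0,0,-0.26],[0,0,-0.39],[0,0,-0.52],[0,0,-0.65],[0,0,-0.78],[0,0,-0.91],[0,0,-1.04],[0,0,-1.17],[0,0,-1.3]])

```text
clock: 4.65
position: [512.7, -210.9, 266.1]
ee_rot: [0.976, -0.216, -0.001, -0.0]
contact_force: [-0.2, -1.4, -3.7]
gripper_width: 50.5
grasp_force: 62.7
```

>>> move_arm(fingers=[48,48,48,48,48,48,48], travel=[[0,0,0],[0,0,0],[0,0,0],[0,0,0],[0,0,0],[0,0,0],[0,0,0]], dr=[[0,0,-0.12],[0,0,-0.24],[0,0,-0.338],[0,0,-0.338],[0,0,-0.338],[0,0,-0.338],[0,0,-0.338]])

```text
clock: 5.35
position: [512.9, -210.9, 266.6]
ee_rot: [0.999, -0.052, -0.0, -0.0]
contact_force: [0.1, 0.0, -3.1]
gripper_width: 50.7
grasp_force: 62.7
```

```bash
python3 - <<'E'
from h import *
im,m=snap('wrist','w2'); s=arm.read_state(); print(s['position'],s['joints'],s['contact_force'],s['clock']);print(R.from_quat(s['ee_rot']).as_matrix().round(4))
E
```

```text
[ 512.88395357 -210.86235616  266.65965333] [-9.77544034e-02  4.06448900e-01 -3.46801028e-01 -1.30874141e-05
 -8.17601598e-01  1.56508689e+00] [ 0.56527497 -0.06810986 -2.83101405] 5.4
[[ 9.947e-01 -1.033e-01 -1.000e-04]
 [-1.033e-01 -9.947e-01  0.000e+00]
 [-1.000e-04 -0.000e+00 -1.000e+00]]
```

View pics/w2.png

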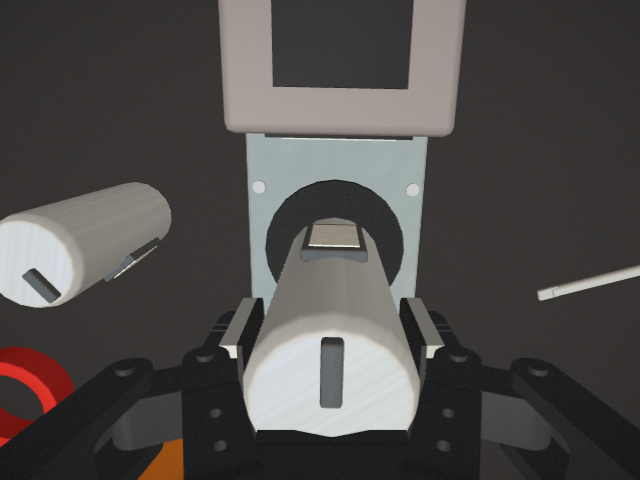

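The cartridge is gripped and lifted slightly, with its ridge vertical at (332,338–407). Its plate at (334,235) faces the reader, and the pad arc spans 266 to 403. I'll compute the centring shift next.

```bash
python3 - <<'E'
from h import *
im,m=load('w2')
def circ(P,r=None):
    A=np.c_[2*P[:,:2],np.ones(len(P))];s=np.linalg.lstsq(A,(P[:,:2]**2).sum(1),rcond=None)[0];return s[:2],np.sqrt(s[2]+s[0]**2+s[1]**2)
g=cv2.cvtColor(im,cv2.COLOR_RGB2GRAY).astype(int)
# pad top arc: first bright->dark transition down each column
pts=[]
for u in range(285,386,4):
    col=g[150:235,u]; d=np.where((col[:-1]>110)&(col[1:]<=110))[0]
    if len(d): pts.append([u,150.5+d[-1] if False else 150.5+d[0]])
print(np.array(pts)[::4].tolist()); pad,r=circ(onz(m,pts,14)); print('pad',pad,r)
z=141.5
e=onz(m,[[331,333]],z); rd=onz(m,[[332,338],[332,407]],z+5); print('lid top edge',e,'ridge',rd, np.degrees(np.arctan2(*(rd[0]-rd[1])[[1,0]])))
b=onz(m,[[247,134],[429,136],[251,290],[420,290]],8);print(b)
c=onz(m,[[229,132],[450,134]],75);print(c,np.degrees(np.arctan2(*(c[1]-c[0])[[1,0]]))+90)
E
```

```text
[[285.0, 198.5], [301.0, 187.5], [317.0, 180.5], [333.0, 179.5], [349.0, 181.5], [365.0, 186.5], [381.0, 197.5]]
pad [ 516.6818988  -213.03405199] 39.389541555251085
lid top edge [[ 532.53298758 -212.99296951  141.5       ]] ridge [[ 533.85955787 -213.37625824  146.5       ]
 [ 513.93866855 -211.34383342  146.5       ]] -5.825434018856785
[[ 584.36054246 -172.44764544    8.        ]
 [ 573.22418002 -270.7842721     8.        ]
 [ 493.88490292 -160.31542155    8.        ]
 [ 483.41186193 -262.16023997    8.        ]]
[[ 585.56735216 -179.1874212    75.        ]
 [ 576.19710856 -263.35901507   75.        ]] -6.352189976501407
```

>>> move_arm(fingers=[48,48,48,48,48,48], travel=[[2.5,1,0],[5,1.5,0],[5,1.5,0.7],[5,1.5,1.4],[5,1.5,2],[5,1.5,2]], dr=[[0,0,0.013],[0,0,0.013],[0,0,0.013],[0,0,0.013],[0,0,0.013],[0,0,0.013]])

```text
clock: 6.0
position: [517.9, -212.9, 265.4]
ee_rot: [0.998, -0.058, 0.0, 0.0]
contact_force: [0.3, 0.7, 2.2]
gripper_width: 50.9
grasp_force: 63.0
```

>>> move_arm(fingers=[52,54,57,60,64,68,70,70], travel=[[0,0,0],[0,0,0],[0,0,0],[0,0,0],[0,0,0],[0,0,0],[0,0,0],[0,0,0]], dr=[[0,0,0],[0,0,0],[0,0,0],[0,0,0],[0,0,0],[0,0,0],[0,0,0],[0,0,0]])

```text
clock: 6.8
position: [517.7, -212.8, 264.7]
ee_rot: [0.998, -0.058, 0.0, -0.0]
contact_force: [-0.3, -0.5, -0.8]
gripper_width: 69.8
grasp_force: 0.0
```

>>> move_arm(fingers=[70,70,70,70,70,70,70,70,70], travel=[[0,0,-10],[0,0,-30],[0,0,-55],[0,0,-80],[0,0,-105],[0,0,-130],[0,0,-140],[0,0,-140],[0,0,-140]], dr=[[0,0,0],[0,0,0],[0,0,0],[0,0,0],[0,0,0],[0,0,0],[0,0,0],[0,0,0],[0,0,0]])

```text
clock: 7.7
position: [517.3, -212.7, 403.8]
ee_rot: [0.998, -0.058, -0.001, -0.0]
contact_force: [-0.9, -0.2, -1.0]
gripper_width: 69.9
grasp_force: 0.0
```

```bash
python3 - <<'E'
from h import *
im,m=snap('wrist','w3'); s=arm.read_state(); print(s['position'],s['joints'],s['clock']);print(R.from_quat(s['ee_rot']).as_matrix().round(4))
cv2.imwrite('pics/c3.png',cv2.resize(im[100:340,170:490],(800,600),interpolation=cv2.INTER_CUBIC)[:,:,::-1])
E
```

```text
[ 517.3259822  -212.74596609  403.2741469 ] [-1.00589656e-01  2.75015210e-01 -1.56968018e-01 -7.01907690e-04
 -1.14151241e+00  1.55560473e+00] 7.75
[[ 9.933e-01 -1.158e-01 -2.600e-03]
 [-1.158e-01 -9.933e-01  9.000e-04]
 [-2.700e-03 -6.000e-04 -1.000e+00]]
```

View pics/c3.png

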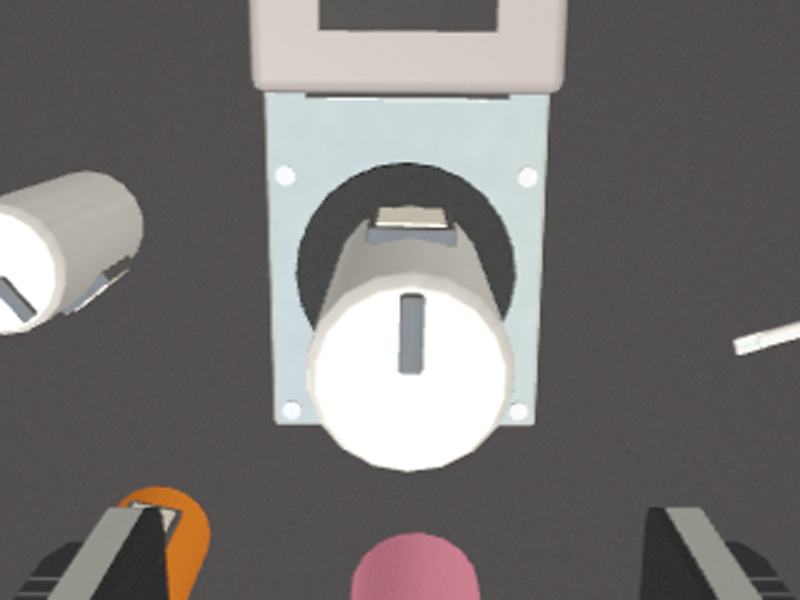

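```bash
python3 - <<'E'
from h import *
im,m=load('w3'); C=lambda a:np.array(a,float)/2.5+[170,100]-.3
def circ(P):
    A=np.c_[2*P[:,:2],np.ones(len(P))];s=np.linalg.lstsq(A,(P[:,:2]**2).sum(1),rcond=None)[0];return s[:2],np.sqrt(s[2]+s[0]**2+s[1]**2)
print('pad',circ(onz(m,C([[297,270],[330,195],[407,163],[485,197],[515,270],[505,310],[303,305]]),14)))
print('lid outer',circ(onz(m,C([[309,372],[410,470],[510,372],[345,298],[478,300],[350,450],[470,450]]),138)))
r=onz(m,C([[412,294],[411,373]]),145);print('ridge',r,np.degrees(np.arctan2(*(r[0]-r[1])[[1,0]])))
b=onz(m,C([[265,93],[275,424],[549,93],[534,424]]),8);print([np.degrees(np.arctan2(*(b[i]-b[i+1])[[1,0]])) for i in(0,2)])
s=arm.read_state();R0=R.from_quat(s['ee_rot']);y=np.radians(10.3);c,n=np.cos(y),np.sin(y)
z=-np.array([.5*c,.5*n,.866]);Y=np.array([n,-c,0]);X=np.cross(Y,z);R1=R.from_matrix(np.c_[X,Y,z])
print('dr',(R0.inv()*R1).as_rotvec(),'tr',R0.inv().apply(np.array([536,217.5,102])-273*z-s['position']))
E
```

```text
pad (array([ 516.43396457, -213.39176837]), np.float64(39.028524551702795))
lid outer (array([ 516.04209163, -214.12539566]), np.float64(24.535740235496718))
ridge [[ 537.5190432  -217.03454882  145.        ]
 [ 518.66727112 -214.67034772  145.        ]] -7.1481461342988375
[np.float64(-6.965115371268493), np.float64(-6.96497499624043)]
dr [-0.07840904 -0.5171515  -0.2887403 ] tr [  99.46562233 -469.27094239   64.86681517]
```

The cartridge is centred to within 1 mm and aligned to 0.2°. Next I move to the trigger's standoff with closed fingers.

>>> move_arm(fingers=[0,0,0,0,0,0,0,0,0,0], travel=[[2,-40,0],[10,-85,5],[20,-130,10],[32,-178,16],[44,-226,24],[56,-274,32],[68,-322,40],[80,-370,50],[90,-420,58],[99,-469,65]], dr=[[0,0,0],[-0.008,-0.052,-0.029],[-0.016,-0.103,-0.058],[-0.027,-0.181,-0.101],[-0.039,-0.259,-0.144],[-0.051,-0.336,-0.188],[-0.063,-0.414,-0.231],[-0.074,-0.491,-0.274],[-0.078,-0.517,-0.289],[-0.078,-0.517,-0.289]])

```text
clock: 8.75
position: [670.0, 240.9, 336.6]
ee_rot: [0.962, 0.087, -0.259, 0.025]
contact_force: [1.3, 0.8, 0.3]
gripper_width: 0.0
grasp_force: 0.0
```

```bash
python3 - <<'E'
from h import *
arm.get_image('top')
im,m=snap('wrist','w4'); s=arm.read_state(); print(s['position'],s['joints'],s['contact_force'],s['gripper_width'],s['clock']);print(R.from_quat(s['ee_rot']).as_matrix().round(4))
E
```

```text
[669.73641947 244.91452471 333.95495077] [ 0.54182165  0.70009741  0.40161368 -0.17901339 -1.76874491  1.223236  ] [-0.58247768 -1.01794901 -0.21011573] -0.16253791548590196 8.85
[[ 0.8496  0.1842 -0.4942]
 [ 0.1586 -0.9829 -0.0937]
 [-0.503   0.0012 -0.8643]]
```

View pics/w4.png

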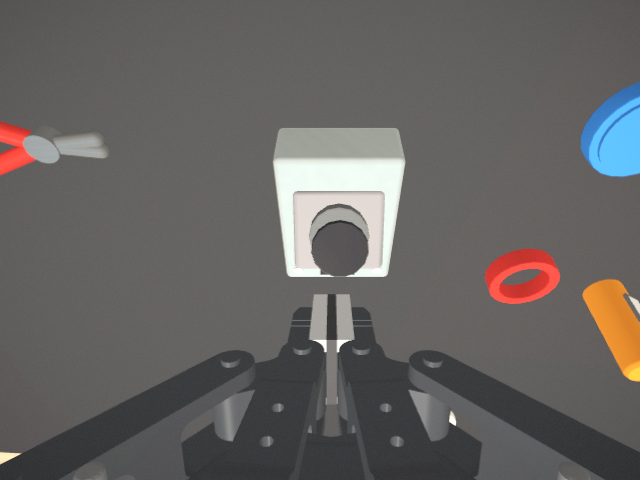

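The wrist view shows the black head at (340,247), with the barrel at (338,222) and the fingers ending at about (331,295). I'll triangulate the head across the three views and check which way it leans.

```bash
python3 - <<'E'
from h import *
im,m=load('w4'); _,mt=load('top0');_,ms=load('scene0')
print(np.round(m['pose'],3).tolist())
T2=lambda a:(np.array(a)-[0,300])/4+[190,240]-.37; S2=lambda a:(np.array(a)-[400,300])/4+[365,210]-.37
def tri(L):
    A=np.zeros((3,3));b=np.zeros(3)
    for mm,uv in L:
        o,d=ray(mm,uv);d=d[0]/np.linalg.norm(d[0]);M=np.eye(3)-np.outer(d,d);A+=M;b+=M@o
    return np.linalg.solve(A,b)
hT,hS,hW=T2([160,388]),S2([617,446]),[340,248]
print('TS',tri([(mt,hT),(ms,hS)]),'TW',tri([(mt,hT),(m,hW)]),'SW',tri([(ms,hS),(m,hW)]),'all',tri([(mt,hT),(ms,hS),(m,hW)]))
print('W at 102',onz(m,[hW],102))
print('base W',onz(m,[[275,163],[404,163],[388,275],[287,275]],45))
print('proj head', proj(m,[[536,217.5,102],[521,215,76],[499,209,45]]))
E
```

```text
[[0.186, 0.68, 0.709, 715.899], [-0.983, 0.128, 0.134, 256.197], [0.001, -0.722, 0.692, 271.367], [0.0, 0.0, 0.0, 1.0]]
TS [534.38262277 218.34326719  95.27130677] TW [534.50619467 216.24374187  97.30184523] SW [541.6613499  218.80824018 105.23131413] all [534.72116181 217.50864157  97.05758525]
W at 102 [[539.40218822 217.32198652 102.        ]]
base W [[553.47826023 263.7188152   45.        ]
 [569.46943537 178.82256692  45.        ]
 [453.77348859 155.74434106  45.        ]
 [437.35934313 243.09118471  45.        ]]
proj head [[338.61189543 251.66527988]
 [337.35095545 238.85606849]
 [338.91474757 230.92170804]]
```

>>> move_arm(fingers=[0,0,0,0,0,0,0,0], travel=[[0,1,15],[0,2,30],[1,3,45],[1,3,60],[1,3,72],[1,3,80],[1,3,80],[1,3,80]], dr=[[0,0,0],[0,0,0],[0,0,0],[0,0,0],[0,0,0],[0,0,0],[0,0,0],[0,0,0]])

```text
clock: 9.65
position: [631.9, 228.9, 270.4]
ee_rot: [0.962, 0.087, -0.256, 0.024]
contact_force: [1.2, 0.1, 0.5]
gripper_width: -0.4
grasp_force: 0.0
```

```bash
cat > st.py <<'E'
from h import *
s=arm.read_state();M=R.from_quat(s['ee_rot']).as_matrix();n=np.array([.4915,.092,.866]);h=np.array([539,217.3,102])
t=s['position']+173*M[:,2];d=h-t
print('pos',s['position'].round(1),'tip->head in tool',(M.T@d).round(2),'F along n',round(float(s['contact_force']@n),2),s['contact_force'].round(1),'z',M[:,2].round(3),s['clock'])
E
python3 - <<'E'
from h import *
exec(open('st.py').read())
im,m=snap('wrist','w5')
cv2.imwrite('pics/c5.png',cv2.resize(im[150:390,170:490],(800,600),interpolation=cv2.INTER_CUBIC)[:,:,::-1])
exec(open('st.py').read())
E
```

```text
pos [631.9 228.9 270.4] tip->head in tool [ 2.61 -5.43 19.62] F along n 1.09 [1.2 0.1 0.5] z [-0.489 -0.09  -0.868] 9.65
pos [632.1 229.  270.8] tip->head in tool [ 2.52 -5.31 20.03] F along n 0.8 [ 0.4 -0.1  0.7] z [-0.488 -0.09  -0.868] 9.7
```

View pics/c5.png

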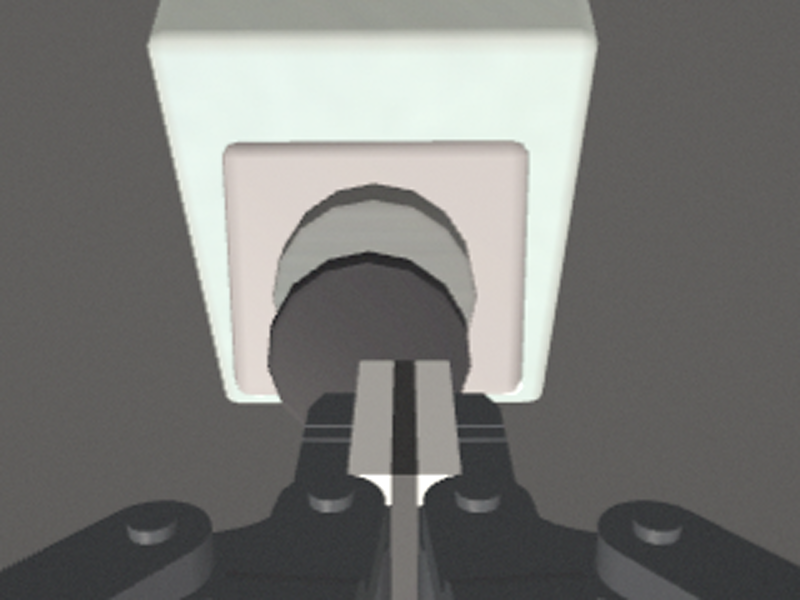

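>>> move_arm(fingers=[0,0,0,0,0,0], travel=[[1,-2,3],[2.5,-5.5,6],[2.5,-5.5,10],[2.5,-5.5,15],[2.5,-5.5,15],[2.5,-5.5,15]], dr=[[0,0,0],[0,0,0],[0,0,0],[0,0,0],[0,0,0],[0,0,0]])

```text
clock: 10.3
position: [625.4, 233.3, 255.8]
ee_rot: [0.962, 0.087, -0.257, 0.024]
contact_force: [-0.7, -0.2, -0.3]
gripper_width: -0.0
grasp_force: 0.0
```

```bash
python3 st.py
```

```text
pos [625.4 233.3 255.8] tip->head in tool [0.37 0.12 4.16] F along n -0.59 [-0.7 -0.2 -0.3] z [-0.49  -0.09  -0.867] 10.3
```

>>> move_arm(fingers=[0,0,0,0,0,0], travel=[[0,0,1],[0,0,2],[0,0,3],[0,0,4],[0,0,5],[0,0,5]], dr=[[0,0,0],[0,0,0],[0,0,0],[0,0,0],[0,0,0],[0,0,0]])

```text
clock: 10.9
position: [623.2, 233.0, 252.2]
ee_rot: [0.962, 0.087, -0.256, 0.024]
contact_force: [0.2, 0.2, 1.6]
gripper_width: 0.1
grasp_force: 0.8
```

>>> move_arm(fingers=[0,0,0,0,0], travel=[[0,0,1],[0,0,2],[0,0,3],[0,0,3],[0,0,3]], dr=[[0,0,0],[0,0,0],[0,0,0],[0,0,0],[0,0,0]])

```text
clock: 11.4
position: [621.6, 232.6, 249.2]
ee_rot: [0.962, 0.087, -0.256, 0.024]
contact_force: [1.5, -0.0, 4.3]
gripper_width: 0.1
grasp_force: 2.0
```

```bash
python3 st.py
```

```text
pos [621.6 232.6 249.2] tip->head in tool [ 0.32  0.14 -3.53] F along n 4.44 [ 1.5 -0.   4.3] z [-0.489 -0.09  -0.867] 11.4
```

>>> move_arm(fingers=[0,0,0,0,0], travel=[[0,0,0.7],[0,0,1.4],[0,0,2.1],[0,0,2.8],[0,0,2.8]], dr=[[0,0,0],[0,0,0],[0,0,0],[0,0,0],[0,0,0]])

```text
clock: 11.9
position: [620.2, 232.4, 246.6]
ee_rot: [0.962, 0.087, -0.256, 0.024]
contact_force: [0.7, 0.2, 4.1]
gripper_width: 0.1
grasp_force: 2.2
```

>>> move_arm(fingers=[0,0,0,0], travel=[[0,0,0.5],[0,0,1],[0,0,1],[0,0,1]], dr=[[0,0,0],[0,0,0],[0,0,0],[0,0,0]])

```text
clock: 12.3
position: [619.7, 232.3, 245.7]
ee_rot: [0.962, 0.087, -0.256, 0.024]
contact_force: [2.0, 0.5, 4.8]
gripper_width: -0.1
grasp_force: 2.4
```

```bash
python3 st.py
```

```text
pos [619.7 232.3 245.7] tip->head in tool [ 0.34  0.17 -7.5 ] F along n 5.23 [2.  0.5 4.8] z [-0.49  -0.09  -0.867] 12.3
```

>>> move_arm(fingers=[0,0,0,0], travel=[[0,0,0.5],[0,0,1],[0,0,1],[0,0,1]], dr=[[0,0,0],[0,0,0],[0,0,0],[0,0,0]])

```text
clock: 12.7
position: [619.2, 232.2, 244.9]
ee_rot: [0.962, 0.087, -0.256, 0.024]
contact_force: [1.3, 0.4, 4.9]
gripper_width: 0.1
grasp_force: 2.5
```

```bash
python3 st.py
```

```text
pos [619.2 232.2 244.9] tip->head in tool [ 0.35  0.17 -8.44] F along n 4.89 [1.3 0.4 4.9] z [-0.489 -0.09  -0.867] 12.7
```

>>> move_arm(fingers=[0,0,0,0], travel=[[0,0,0.5],[0,0,1],[0,0,1],[0,0,1]], dr=[[0,0,0],[0,0,0],[0,0,0],[0,0,0]])

```text
clock: 13.1
position: [618.8, 232.1, 244.1]
ee_rot: [0.962, 0.087, -0.256, 0.024]
contact_force: [1.9, -0.3, 5.6]
gripper_width: -0.0
grasp_force: 2.6
```

>>> move_arm(fingers=[0,0,0,0], travel=[[0,0,0.5],[0,0,1],[0,0,1],[0,0,1]], dr=[[0,0,0],[0,0,0],[0,0,0],[0,0,0]])

```text
clock: 13.5
position: [618.3, 232.1, 243.3]
ee_rot: [0.962, 0.087, -0.256, 0.024]
contact_force: [1.3, 0.7, 5.2]
gripper_width: 0.2
grasp_force: 2.7
```

>>> move_arm(fingers=[0,0,0,0], travel=[[0,0,0.5],[0,0,1],[0,0,1],[0,0,1]], dr=[[0,0,0],[0,0,0],[0,0,0],[0,0,0]])

```text
clock: 13.9
position: [617.8, 232.0, 242.5]
ee_rot: [0.962, 0.087, -0.256, 0.024]
contact_force: [0.9, 0.5, 6.3]
gripper_width: -0.3
grasp_force: 2.8
```

>>> move_arm(fingers=[0,0,0,0], travel=[[0,0,0.5],[0,0,1],[0,0,1],[0,0,1]], dr=[[0,0,0],[0,0,0],[0,0,0],[0,0,0]])

```text
clock: 14.3
position: [617.4, 231.9, 241.7]
ee_rot: [0.962, 0.087, -0.256, 0.024]
contact_force: [1.5, 0.2, 6.0]
gripper_width: -0.0
grasp_force: 2.9
```

>>> move_arm(fingers=[0,0,0,0], travel=[[0,0,0.5],[0,0,1],[0,0,1],[0,0,1]], dr=[[0,0,0],[0,0,0],[0,0,0],[0,0,0]])

```text
clock: 14.7
position: [616.9, 231.8, 241.0]
ee_rot: [0.962, 0.087, -0.256, 0.024]
contact_force: [2.2, 0.2, 6.4]
gripper_width: 0.0
grasp_force: 3.0
```

>>> move_arm(fingers=[0,0,0,0], travel=[[0,0,0.5],[0,0,1],[0,0,1],[0,0,1]], dr=[[0,0,0],[0,0,0],[0,0,0],[0,0,0]])

```text
clock: 15.1
position: [616.4, 231.7, 240.2]
ee_rot: [0.962, 0.087, -0.256, 0.024]
contact_force: [1.9, 0.1, 5.9]
gripper_width: 0.1
grasp_force: 3.2
```

>>> move_arm(fingers=[0,0,0,0], travel=[[0,0,0.5],[0,0,1],[0,0,1],[0,0,1]], dr=[[0,0,0],[0,0,0],[0,0,0],[0,0,0]])

```text
clock: 15.5
position: [616.0, 231.6, 239.4]
ee_rot: [0.962, 0.087, -0.256, 0.024]
contact_force: [2.0, 0.9, 6.3]
gripper_width: -0.2
grasp_force: 3.3
```

>>> move_arm(fingers=[0,0,0,0], travel=[[0,0,0.5],[0,0,1],[0,0,1],[0,0,1]], dr=[[0,0,0],[0,0,0],[0,0,0],[0,0,0]])

```text
clock: 15.9
position: [615.5, 231.6, 238.6]
ee_rot: [0.962, 0.087, -0.256, 0.024]
contact_force: [2.1, 0.8, 7.9]
gripper_width: -0.2
grasp_force: 3.4
```

>>> move_arm(fingers=[0,0,0,0], travel=[[0,0,0.5],[0,0,1],[0,0,1],[0,0,1]], dr=[[0,0,0],[0,0,0],[0,0,0],[0,0,0]])

```text
clock: 16.3
position: [615.3, 231.5, 238.6]
ee_rot: [0.963, 0.087, -0.256, 0.024]
contact_force: [1.5, -0.2, 9.1]
gripper_width: 0.1
grasp_force: 4.5
```

>>> move_arm(fingers=[0,0,0,0], travel=[[0,0,0.5],[0,0,1],[0,0,1],[0,0,1]], dr=[[0,0,0],[0,0,0],[0,0,0],[0,0,0]])

```text
clock: 16.7
position: [615.0, 231.5, 238.5]
ee_rot: [0.963, 0.087, -0.255, 0.024]
contact_force: [2.9, 1.5, 10.4]
gripper_width: 0.3
grasp_force: 5.7
```

>>> move_arm(fingers=[0,0,0,0], travel=[[0,0,0.5],[0,0,1],[0,0,1.5],[0,0,1.5]], dr=[[0,0,0],[0,0,0],[0,0,0],[0,0,0]])

```text
clock: 17.1
position: [614.8, 231.5, 238.5]
ee_rot: [0.963, 0.088, -0.254, 0.024]
contact_force: [4.0, -0.0, 14.5]
gripper_width: -0.1
grasp_force: 7.5
```

>>> move_arm(fingers=[0,0,0,0,0,0,0,0,0,0], travel=[[0,0,0],[0,0,0],[0,0,0],[0,0,0],[0,0,0],[0,0,0],[0,0,0],[0,0,0],[0,0,0],[0,0,0]], dr=[[0,0,0],[0,0,0],[0,0,0],[0,0,0],[0,0,0],[0,0,0],[0,0,0],[0,0,0],[0,0,0],[0,0,0]])

```text
clock: 18.1
position: [614.7, 231.5, 238.5]
ee_rot: [0.963, 0.088, -0.254, 0.024]
contact_force: [3.2, 1.3, 14.4]
gripper_width: 0.0
grasp_force: 7.5
```

```bash
python3 st.py
```

```text
pos [614.7 231.5 238.5] tip->head in tool [  0.35   0.17 -16.2 ] F along n 14.21 [ 3.2  1.3 14.4] z [-0.485 -0.09  -0.87 ] 18.1
```

>>> move_arm(fingers=[0,0,0,0,0,0,0,0,0,0], travel=[[0,0,0],[0,0,0],[0,0,-2],[0,0,-5],[0,0,-9],[0,0,-14],[0,0,-20],[0,0,-32],[0,0,-50],[0,0,-70]], dr=[[0,0,0],[0,0,0],[0,0,0],[0,0,0],[0,0,0],[0,0,0],[0,0,0],[0,0,0],[0,0,0],[0,0,0]])

```text
clock: 19.1
position: [647.9, 237.6, 295.0]
ee_rot: [0.962, 0.087, -0.258, 0.024]
contact_force: [0.6, -0.5, 0.8]
gripper_width: -0.1
grasp_force: 0.0
```

>>> move_arm(fingers=[0,0,0,0,0], travel=[[0,0,-20],[0,0,-30],[0,0,-30],[0,0,-30],[0,0,-30]], dr=[[0,0,0],[0,0,0],[0,0,0],[0,0,0],[0,0,0]])

```text
clock: 19.6
position: [662.0, 240.2, 320.3]
ee_rot: [0.962, 0.087, -0.258, 0.024]
contact_force: [0.6, 0.2, -0.7]
gripper_width: -0.0
grasp_force: 0.0
```

```bash
python3 st.py; python3 - <<'E'
from h import *
t,_=snap('top','top9'); s,_=snap('scene','scene9')
c=lambda i,x,y,w,h: cv2.resize(i[y:y+h,x:x+w],(400,300),interpolation=cv2.INTER_CUBIC)
a=np.hstack([c(t,345,215,120,90),c(s,165,160,120,90)]);b=np.hstack([c(t,190,240,100,75),c(s,365,210,100,75)])
cv2.imwrite('pics/c9.png',np.vstack([a,b])[:,:,::-1])
E
```

```text
pos [662.  240.2 320.3] tip->head in tool [ 0.76  0.18 78.59] F along n -0.27 [ 0.6  0.2 -0.7] z [-0.492 -0.091 -0.866] 19.6
```

View pics/c9.png

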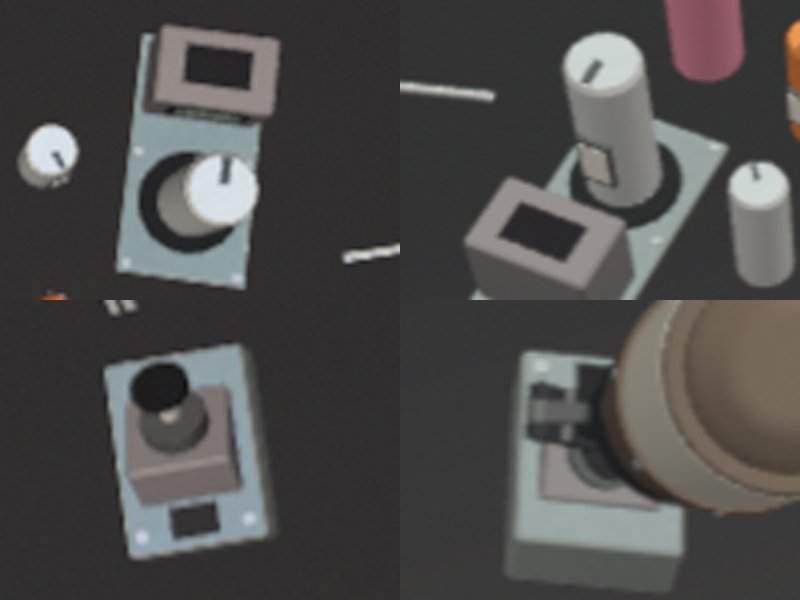

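The cartridge stands upright with its plate facing the reader, and the plunger head is back in its original place at (160,388). The arm is clear of everything.

```bash
python3 -c "
from bench import arm
print(arm.job_done())"
```

```text
the job is handed in; nothing more can be done
None
```

The job is handed in (no verdict came back): the cartridge stands about 1 mm off the pad's centre, its plate within about 0.5° of facing the window, and the plunger was held on its stop at about 14 N for over a second, then sprang back out.

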